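# Clip a specimen slide onto the viewing stage

### The job

Of the three resin slides on the bench, take the one with the single large round stem section and clip it onto the black-topped viewing stage. Draw back the sprung curved arm (the slide's own short end can push it), lay the slide flat on the stage between the arm and the low fixed edge, and let go, so that the arm's round nose holds the slide's one short end and the other sits square against the fixed edge, roughly centred on it.

Things in the scene. Friction and masses are not known exactly. Their poses are not given: they have to be found in the camera images.
- round_slide_center (a point): Centre (half-way up) of the slide to load: stiff pale resin bar 30 x 76 x 8 mm, 30 g, lying flat on the bench, one brown disc 24 mm across on top. Own x across its width, y along its 76 mm length, z up; ends alike. Two same-sized slides lie near: one with a long strip, one with three small dots. 25 mm free beside its long sides.
- edge (a point): Foot of the fixed edge: middle of its face, level with the stage's black top, 40 mm above the bench. Stage: fixed white block 200 x 200 mm, may be turned, clear but for edge and arm. Edge: aluminium bar 64 mm along x, 6 thick, 5 tall, on the +y side; its face looks to -y; z up. Clipped, the slide lies along y, its centre at (0, -38, +4) mm here.
- nose (a point): Centre of the arm's nose: an upright steel pin 12 mm across, from 1 to 22 mm above the stage's top, facing the fixed edge. At rest it is at (0, -72) mm in the frame of edge, leaving 66 mm free, less than a slide. It is tall enough to be pushed by the end of a slide held just above the 5 mm edge; that slide comes down once its other end is past the edge.
- clip_arm (a joint): Swing of the sprung curved steel arm that carries the nose, rad: 0 at rest, up to 0.5 drawn back; the spring returns it. Pivot at (80, -82) mm in the frame of edge; arm at most 18 mm above the stage's top. The nose goes to -y of that frame, 8 mm per 0.1 rad. Push at the nose: 3.5 N at rest, 5 N with a slide clipped (0.126), 6 N at 0.25.
Mind the look-alikes: they are no part of the job. What is shaped like the part that bears round_slide_center but yellow is not meant.

How it is judged:
At the end, for the whole second after the job is handed in: The round-section slide lies flat on the stage (within 3 mm in height, 0.1 rad), its centre 38 mm (within 5) from the fixed edge's face and within 13 mm of its middle sideways, square to it within 10 degrees, the arm against its other end (arm value 0.07 to 0.19 rad) (y of round_slide_center in the frame of edge between -0.043 and -0.033 m and x of round_slide_center in the frame of edge between -0.013 and 0.013 m and z of round_slide_center in the frame of edge between 0.001 and 0.007 m and angle between the y axis of round_slide_center and the y axis of edge, either way round below 0.175 rad and angle between round_slide_center's own z axis and vertical below 0.1 rad and value of joint clip_arm between 0.07 and 0.19 rad); the robot touches nothing.
It also fails if it takes over 42 s, if anything falls off the work surface, if the arm or the gripper's body presses on something with over 40 N, if the wrist force passes 120 N, or if a joint passes its speed limit or range.

### The arm

A 6-joint arm with a two-finger parallel gripper is mounted at the origin on the work surface. World frame = base frame: x ahead of the robot, y to its left, z up, the work surface at z = 0. Lengths are in m, angles in rad, forces in N, time in s.
With the tool pointing down it reaches from about 0.275 to 0.725 m from the base axis. Payload 15.9 kg.
Tool frame: the origin (TCP) lies at the very end of the fingers, on their centre line; the grasp point (between the pads) lies 19 mm behind it (env.grip_point_offset is the distance from the TCP to the grasp point, in m); y points along the fingers, z is the direction in which the jaws open and shut, and the axes are right-handed (so a half turn about y gives the same grasp; the last joint's range is limited). The gripper opens to 85 mm and grips with 20 to 120 N. Pads are 22 mm wide; open, the fingers measure 114 mm over their backs; the gripper's body (76 mm by 85 mm) begins 54 mm behind the grasp point. The pads swing forward as they close: fully open they stand 13 mm farther back than shut.
Start: joints at [1.342, 0.213, -0.034, 1.323, 0, 1.571], TCP at [0.113, 0.487, 0.231] pointing down, gripper open.
Joint ranges: [-2.98, 2.98], [-0.74, 1.72], [-1.14, 1.35], [-2.1, 2.04], [-1.57, 1.44], [-3.14, 3.14]. Speed limits (rad/s): [1.89, 1.89, 2.39, 2.57, 3.14, 3.14].

### API

Orientations are given as a rotation vector (axis times angle).
In Python, from plant import env gives the robot as it stands.
- The arm moves only by the shell command python3 -m creep 'ROWS'. ROWS is JSON, a list that holds one entry, the list of rows, each a list of 7 numbers: the shift along the tool's x, y, z in mm, then the turn, a rotation vector about the tool's x, y, z in degrees, then the opening, from -1 (shut) to 1 (fully open). A call has 1 to 10 rows; each row shifts and turns the commanded pose from where the row before left it, along the tool's axes as they then stand; what a row does not reach is not made up. A row lasts 1/8 s, in which the tool goes at most 62.5 mm and 10.7 degrees, less where a joint would pass 70% of its speed; a pose out of reach is approached as far as the arm can. A call with a gripper value outside its range is refused whole. The fingers move at their own pace and stop on an object; the grip force is fixed at half the most. Time passes only in rows, so rows that do not move let the fingers close. It gives the time, the measured TCP pose, the force and the opening at its end, in the units of the state.
- env.observe(): the state, without advancing time (a new reading comes with each control period).
- env.get_image(name): name is "scene" or "side" or "wrist"; returns a dict with "image" (400x640x3 uint8, red, green, blue), "range_z" (400x640 float32, m along the optical axis (not along the pixel's ray), 0 where there is no reading), "intrinsics" (3x3 intrinsics, pixels), "dist_coeffs" ([k1, k2, p1, p2, k3] as OpenCV has them; the pictures are not rectified), "world_to_cam" (4x4, takes a point from world to camera coordinates); the wrist camera has in their place "mount" (4x4, takes a point from camera to tool coordinates, whose origin is the TCP and whose axes are the tool frame's). Camera axes: x right, y up, looking along -z (the intrinsics and any distortion apply to the point x, -y, -z); pixel columns grow to the right and rows downward; lengths in m; the calibration is good to about 2 mm. A picture is of the moment at which its call begins: read the wrist's pose just before it.
- env.close_job(): hands the job in, once; it reports no verdict.
The state is a dict: "clock": time; "q": joint angles; "qvel": joint speeds; "joint_torque": joint torques, N m; "eef_pos": TCP position; "orientation": TCP orientation; "ft_force": force on the tool from outside, world axes, zero at the start; "wrist_torque": the same for the moment, N m; "width": opening from 0.0 (shut) to 1.0 (fully open).
Only numpy, scipy, OpenCV 4.12 (cv2) and the standard library are available. Lean on these libraries where they do the work, as an engineer would, in place of code of your own. Each camera call takes 0.05 s, during which the arm holds its last target. There are 200 camera calls.

## Working session

There is one attempt and no reset: what is moved stays moved. The work goes in short steps, Python scripts to look and compute and a shell command to move; the robot and the scene stay as the last step left them, time stands still between calls to the robot, and variables do not carry over. Pictures are saved under pics/ and viewed, about 8 in all and at most 12, crops included, and the job is handed in when it is done.

```bash
mkdir -p pics; cat > h.py <<'E'
import numpy as np, cv2
from scipy.spatial.transform import Rotation as R
from plant import env
def grab(name, fn=None):
    s=env.observe(); d=env.get_image(name)
    if fn: cv2.imwrite('pics/'+fn, d['image'][:,:,::-1])
    if name=='wrist':
        T=np.eye(4); T[:3,:3]=R.from_rotvec(s['orientation']).as_matrix(); T[:3,3]=s['eef_pos']
        d['c2w']=T@np.array(d['mount'])
    else: d['c2w']=np.linalg.inv(np.array(d['world_to_cam']))
    return d
def rays(d,px):
    u=cv2.undistortPoints(np.array(px,float).reshape(-1,1,2),np.array(d['intrinsics']),np.array(d['dist_coeffs'])).reshape(-1,2)
    v=np.c_[u[:,0],-u[:,1],-np.ones(len(u))]
    return d['c2w'][:3,3], v@d['c2w'][:3,:3].T
def onplane(d,px,z):
    o,v=rays(d,px); return o+v*((z-o[2])/v[:,2])[:,None]
def bydepth(d,px):
    o,v=rays(d,px); p=np.array(px).round().astype(int)
    return o+v*d['range_z'][p[:,1],p[:,0]][:,None]
E
python3 - <<'E'
from h import *
for n in ('scene','side','wrist'):
    d=grab(n,n+'0.png'); print(n,d['c2w'].round(3).tolist(),d['intrinsics'],d['dist_coeffs'])
s=env.observe();print(s['clock'],s['eef_pos'],R.from_rotvec(s['orientation']).as_matrix().round(3).tolist(),s['ft_force'],s['width'])
E
```

```text
scene [[-0.524, -0.64, 0.562, 0.979], [0.852, -0.395, 0.345, 0.238], [0.001, 0.659, 0.752, 0.618], [0.0, 0.0, 0.0, 1.0]] [[442.73071558   0.         321.69076405]
 [  0.         442.73071558 198.73706538]
 [  0.           0.           1.        ]] [-0.09679524  0.          0.          0.          0.        ]
side [[0.987, 0.118, -0.107, 0.492], [-0.159, 0.692, -0.704, -0.593], [-0.009, 0.712, 0.702, 0.646], [0.0, 0.0, 0.0, 1.0]] [[423.70283347   0.         315.48696903]
 [  0.         423.70283347 198.40207227]
 [  0.           0.           1.        ]] [0.03596247 0.         0.         0.         0.        ]
wrist [[0.227, -0.925, -0.304, 0.035], [0.974, 0.216, 0.07, 0.505], [0.0, -0.312, 0.95, 0.374], [0.0, 0.0, 0.0, 1.0]] [[276.51281102   0.         316.75413172]
 [  0.         276.51281102 199.39105628]
 [  0.           0.           1.        ]] [0.01120427 0.         0.         0.         0.        ]
0.15 [0.11333146 0.48670343 0.23092459] [[0.974, -0.0, 0.227], [-0.227, -0.001, 0.974], [-0.0, -1.0, -0.001]] [ 0.35517729 -0.05176869  0.08529198] 0.99899431203256
```

View pics/scene0.png

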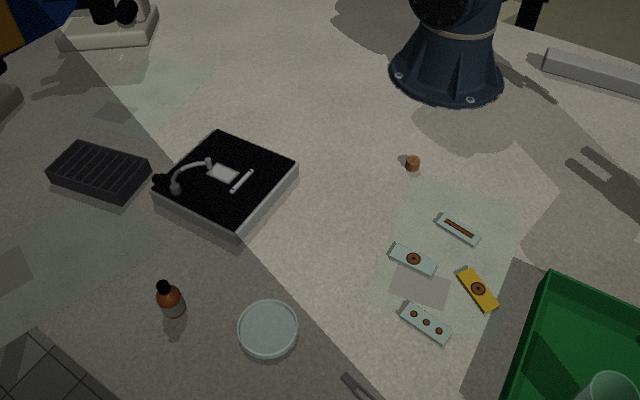

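View pics/side0.png

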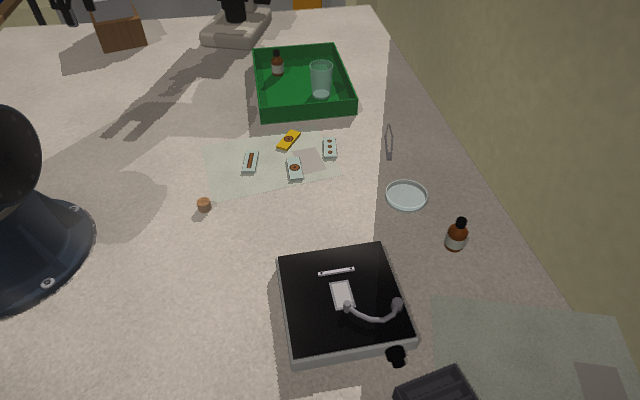

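The scene view shows the round-section slide at (413,259), the edge bar at (242,181) and the nose near (208,162). In the side view they are at (294,168), (336,271) and (347,306). Next I take coarse positions from both views.

```bash
python3 - <<'E'
from h import *
D={n:grab(n) for n in('scene','side')}
def tri(a,b):
    o1,v1=rays(D['scene'],[a]);o2,v2=rays(D['side'],[b]);v1=v1[0];v2=v2[0]
    t=np.linalg.lstsq(np.c_[v1,-v2],o2-o1,rcond=None)[0]
    p,q=o1+t[0]*v1,o2+t[1]*v2; return (p+q)/2,np.linalg.norm(p-q)
def blob(n,c,r,f):
    im=D[n]['image'];x,y=c;w=im[y-r:y+r,x-r:x+r].astype(int);m=f(w).astype(np.uint8)
    k,l,s,ce=cv2.connectedComponentsWithStats(m);i=1+np.argmax(s[1:,4])
    pts=np.argwhere(l==i)[:,::-1]+[x-r,y-r]; return ce[i]+[x-r,y-r],s[i,4],cv2.minAreaRect(pts.astype(np.float32)),pts
br=lambda w:(w[...,0]-w[...,2]>35)
wh=lambda w:(w.min(-1)>110)
a=blob('scene',(413,259),10,br);b=blob('side',(294,168),8,br)
print('disc',a[:2],b[:2],tri(a[0],b[0]),bydepth(D['scene'],[a[0]]),bydepth(D['side'],[b[0]]))
for n,c in (('scene',(242,181)),('side',(336,271))):
    e=blob(n,c,20 if n=='side' else 14,wh);print(n,e[:3])
    print(bydepth(D[n],[e[0]]),onplane(D[n],cv2.boxPoints(e[2]),.045).round(3).tolist())
print('nose approx',bydepth(D['side'],[(347,306)]),bydepth(D['scene'],[(208,162)]))
E
```

```text
disc (array([413., 258.]), np.int32(96)) (array([294.11363636, 166.68181818]), np.int32(44)) (array([0.5567503 , 0.15460618, 0.01117742]), np.float64(0.0006515645814326171)) [[0.55558516 0.15417833 0.00899536]] [[0.55650414 0.15476317 0.01132228]]
scene (array([241.18987342, 180.46835443]), np.int32(79), ((241.0579071044922, 180.5269317626953), (2.827273368835449, 30.413381576538086), 43.36342239379883))
[[ 0.5888636  -0.17180706  0.04395849]] [[0.62, -0.173, 0.045], [0.557, -0.176, 0.045], [0.559, -0.169, 0.045], [0.621, -0.167, 0.045]]
side (array([339.88020833, 285.6875    ]), np.int32(192), ((339.5, 285.0), (10.0, 21.0), 90.0))
[[ 0.59118577 -0.19946944  0.04125716]] [[0.575, -0.188, 0.045], [0.61, -0.194, 0.045], [0.605, -0.213, 0.045], [0.571, -0.207, 0.045]]
nose approx [[ 0.59126828 -0.25117523  0.06195491]] [[ 0.59559286 -0.24083733  0.0607863 ]]
```

```bash
python3 - <<'E'
from h import *
d=grab('scene')
p=onplane(d,[(392.5,247.5),(434,270)],.008);print(p,np.linalg.norm(p[0]-p[1]),np.degrees(np.arctan2(*(p[1]-p[0])[[1,0]])))
s=env.observe();M=R.from_rotvec(s['orientation']).as_matrix();print(M.T@(np.array([.5567,.1546,.15])-s['eef_pos'])*1e3)
E
```

```text
[[0.55353512 0.11580435 0.008     ]
 [0.55846797 0.19294957 0.008     ]] 0.07730276702293556 86.34135111436743
[ 507.11341045   81.22974415 -223.03238758]
```

```bash
python3 -m creep '[[[51,8,-22,0,0,0,0.06],[51,8,-22,0,0,0,0.06],[51,8,-22,0,0,0,0.06],[51,8,-22,0,0,0,0.06],[51,8,-22,0,0,0,0.06],[51,8,-22,0,0,0,0.06],[51,8,-22,0,0,0,0.06],[51,8,-22,0,0,0,0.06],[50,8,-23,0,0,0,0.06],[50,8,-23,0,0,0,0.06]]]'
python3 -m creep '[[[0,0,0,0,10.1,0,0.06],[0,0,0,0,10.1,0,0.06],[0,0,0,0,10.1,0,0.06],[0,0,0,0,10.1,0,0.06],[0,0,0,0,10.1,0,0.06],[0,0,0,0,10.1,0,0.06],[0,0,0,0,10.1,0,0.06],[0,0,0,0,10.1,0,0.06],[0,0,0,0,0,0,0.06]]]'
python3 - <<'E'
from h import *
s=env.observe();d=grab('wrist','w1.png');print(s['eef_pos'],s['width'],s['q'],R.from_rotvec(s['orientation']).as_matrix().round(3).tolist())
E
```

```text
clock: 1.55
eef_pos: [0.5591, 0.1541, 0.151]
orientation: [-1.563, 0.18, -0.18]
ft_force: [0.2, 0.6, 0.5]
width: 0.531
clock: 2.68
eef_pos: [0.5578, 0.1555, 0.1512]
orientation: [-1.177, 1.259, -1.259]
ft_force: [1.1, 0.0, -0.7]
width: 0.529
[0.55776592 0.15551107 0.1512194 ] 0.5286985058796755 [ 2.71918838e-01  4.00732189e-01  2.00412990e-02  1.19028513e+00
 -2.45519562e-05  1.90993865e+00] [[-0.067, -0.0, 0.998], [-0.998, -0.0, -0.067], [0.0, -1.0, -0.0]]
```

View pics/w1.png

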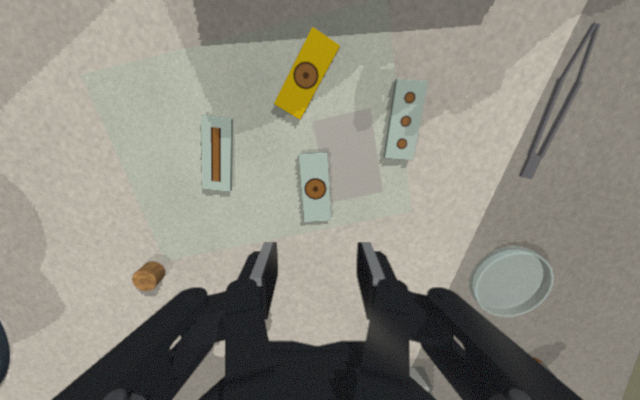

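The wrist view shows the slide whole: disc at (315,188), corners about (300,153), (328,153), (331,221), (303,223). It is clear of the fingers. I measure its pose by contour here.

```bash
python3 - <<'E'
from h import *
d=grab('wrist');im=d['image'].astype(int)
for p in [(308,165),(308,215),(290,190),(335,190),(315,188)]: print(p,im[p[1],p[0]])
hsv=cv2.cvtColor(d['image'],cv2.COLOR_RGB2HSV)
print([hsv[p[1],p[0]].tolist() for p in [(308,165),(290,190),(345,190)]])
m=np.zeros((400,640),np.uint8)
ref=im[165,308]; w=np.s_[140:235,290:342]
m[w]=(im[w].min(-1)>=ref.min()-12)&(im[w][...,2]>=im[w][...,0]+8)
disc=np.zeros_like(m);disc[w]=(im[w][...,0]-im[w][...,2]>30)
c=np.argwhere(disc)[:,::-1].mean(0)
k,l,s,ce=cv2.connectedComponentsWithStats(m|disc);i=1+np.argmax(s[1:,4]);r=cv2.minAreaRect(np.argwhere(l==i)[:,::-1].astype(np.float32))
print('disc',c,onplane(d,[c],.008),bydepth(d,[c]),r,s[i])
B=onplane(d,cv2.boxPoints(r),.008);print(B.round(4).tolist(),B.mean(0),[np.linalg.norm(B[j]-B[j-1]) for j in range(4)],[np.degrees(np.arctan2(*(B[j]-B[j-1])[[1,0]])) for j in range(4)])
E
```

```text
(308, 165) [169 184 172]
(308, 215) [164 183 169]
(290, 190) [178 183 167]
(335, 190) [162 161 153]
(315, 188) [63 40 13]
[[66, 21, 184], [39, 22, 183], [24, 16, 164]]
disc [314.92405063 188.36708861] [[0.55519737 0.15496791 0.008     ]] [[0.55523704 0.15539736 0.00951651]] ((315.0000305175781, 188.5), (19.091880798339844, 19.091880798339844), 45.0) [305 179  21  20 316]
[[0.5408, 0.1557, 0.008], [0.5563, 0.1696, 0.008], [0.5698, 0.1539, 0.008], [0.5542, 0.1395, 0.008]] [0.55526085 0.15469462 0.008     ] [np.float64(0.021111707655656235), np.float64(0.020813973080955016), np.float64(0.02076637326379151), np.float64(0.021158410365490807)] [np.float64(129.69171502758252), np.float64(41.885481288095875), np.float64(-49.40132639938097), np.float64(-137.20705299640048)]
```

```bash
python3 - <<'E'
from h import *
d=grab('wrist');im=d['image'].astype(int)
m=np.zeros((400,640),np.uint8);w=np.s_[140:235,290:342]
m[w]=(im[w][...,1]-im[w][...,0]>=10)|(im[w][...,0]-im[w][...,2]>40)
m=cv2.morphologyEx(m,cv2.MORPH_OPEN,np.ones((3,3)))
k,l,s,ce=cv2.connectedComponentsWithStats(m);i=1+np.argmax(s[1:,4]);r=cv2.minAreaRect(np.argwhere(l==i)[:,::-1].astype(np.float32));print(r,s[i])
for b in (cv2.boxPoints(r),[(300,153),(328,153),(331,221),(303,223)]):
    B=onplane(d,b,.008);print(B.mean(0),[round(np.linalg.norm(B[j]-B[j-1]),4) for j in range(4)],[np.degrees(np.arctan2(*(B[j]-B[j-1])[[1,0]])) for j in range(4)])
E
```

```text
((313.5758361816406, 169.28964233398438), (34.11749267578125, 28.480180740356445), 86.633544921875) [299 152  30  36 801]
[0.5551284  0.17554418 0.008     ] [np.float64(0.0365), np.float64(0.0294), np.float64(0.0365), np.float64(0.0306)] [np.float64(88.49668869150405), np.float64(-0.3224517270840935), np.float64(-89.6539072073972), np.float64(179.8169525832723)]
[0.55581424 0.15435843 0.008     ] [np.float64(0.0784), np.float64(0.0289), np.float64(0.076), np.float64(0.0315)] [np.float64(87.69163598874225), np.float64(-3.67564150362863), np.float64(-90.42717992317353), np.float64(-179.24738761509676)]
```

```bash
python3 - <<'E'
from h import *
s=env.observe();d=grab('wrist');M=R.from_rotvec(s['orientation']).as_matrix()
px=[(u,v) for v in (242,246,250,256,262) for u in (268,273,361,366,370)]
P=(bydepth(d,px)-s['eef_pos'])@M*1e3
for a,b in zip(px,P): print(a,b.round(1))
E
```

```text
(268, 242) [-11.4  -6.6 -27.1]
(273, 242) [-11.1  -6.  -24.5]
(361, 242) [-11.6  -7.   23.7]
(366, 242) [-11.6  -7.1  26.4]
(370, 242) [ 68.5 150.9  62.1]
(268, 246) [-11.3 -11.2 -26.4]
(273, 246) [-12.2 -12.8 -23.4]
(361, 246) [-11.4 -11.4  23.1]
(366, 246) [-11.8 -12.1  25.6]
(370, 246) [-11.5 -11.5  27.8]
(268, 250) [-11.9 -16.5 -25.4]
(273, 250) [-10.9 -14.8 -23.2]
(361, 250) [-11.3 -15.5  22.5]
(366, 250) [-11.8 -16.4  24.9]
(370, 250) [-11.5 -15.8  27. ]
(268, 256) [-11.4 -21.9 -24.6]
(273, 256) [ -7.8 -15.5 -23.2]
(361, 256) [ -9.6 -18.7  22.1]
(366, 256) [-12.2 -23.2  23.7]
(370, 256) [-11.1 -21.3  26.1]
(268, 262) [-11.5 -27.6 -23.6]
(273, 262) [ -5.2 -17.  -23.1]
(361, 262) [ -6.7 -19.5  22.1]
(366, 262) [-11.6 -27.8  23. ]
(370, 262) [-11.8 -28.1  24.8]
```

```bash
python3 -m creep '[[[1,25,-1,0,-1.5,0,0.06],[0,25,-1,0,0,0,0.06],[0,25,0,0,0,0,0.06],[0,25,0,0,0,0,0.06],[0,20,0,0,0,0,0.06],[0,10,0,0,0,0,0.06],[0,0,0,0,0,0,0.06]]]'
```

```text
clock: 3.75
eef_pos: [0.5555, 0.1546, 0.0211]
orientation: [-1.19, 1.24, -1.239]
ft_force: [-0.7, 0.8, 0.7]
width: 0.533
```

```bash
python3 -m creep '[[[0,13,0,0,0,0,0.06],[0,10,0,0,0,0,0.06],[0,0,0,0,0,0,0.06],[0,0,0,0,0,0,-0.6],[0,0,0,0,0,0,-1],[0,0,0,0,0,0,-1],[0,0,0,0,0,0,-1],[0,0,0,0,0,0,-1]]]'
python3 - <<'E'
from h import *
grab('side','s1.png'); d=grab('wrist'); print(env.observe()['width'])
E
```

```text
clock: 4.75
eef_pos: [0.5573, 0.1552, -0.0002]
orientation: [-1.186, 1.238, -1.241]
ft_force: [-1.3, 0.6, 22.2]
width: 0.329
0.33032274434828474
```

```bash
python3 -m creep '[[[0,-20,0,0,0,0,-1],[0,-50,0,0,0,0,-1],[0,-50,0,0,0,0,-1],[40,-50,5,0,0,0,-1],[60,-10,8,0,-1,0,-1],[60,0,8,0,-1,0,-1],[60,0,8,0,-1,0,-1],[60,0,8,0,-1,0,-1],[60,0,8,0,-1,0,-1],[58,0,8,0,0,0,-1]]]'
python3 -m creep '[[[0,0,0,0,0,0,-1],[0,0,0,0,0,0,-1]]]'
python3 - <<'E'
from h import *
s=env.observe();d=grab('wrist','w2.png');print(s['eef_pos'],s['width'],s['ft_force'],R.from_rotvec(s['orientation']).as_matrix().round(3).tolist())
E
```

```text
clock: 6.1
eef_pos: [0.6074, -0.2443, 0.1767]
orientation: [-1.23, 1.176, -1.176]
ft_force: [1.2, 0.1, -0.5]
width: 0.329
clock: 6.35
eef_pos: [0.6073, -0.242, 0.1764]
orientation: [-1.23, 1.177, -1.175]
ft_force: [-0.2, 0.0, -0.1]
width: 0.325
[ 0.60727462 -0.24199462  0.17638518] 0.32523263416635734 [-0.19522189  0.02684378 -0.09483997] [[0.045, -0.001, 0.999], [-0.999, 0.001, 0.045], [-0.001, -1.0, -0.001]]
```

View pics/w2.png

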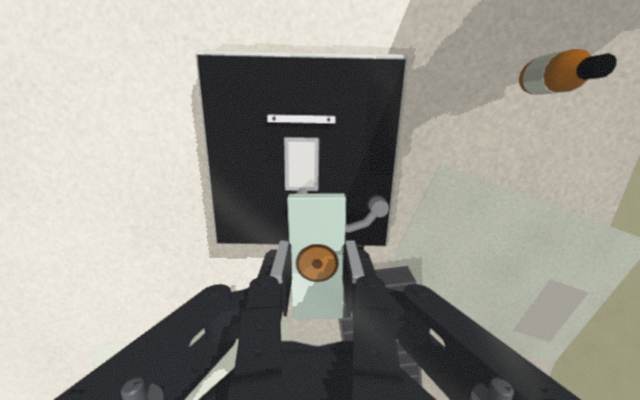

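The wrist view shows the slide held squarely, with its disc at (317,263) between the pads. The edge bar spans (267,116) to (335,123) and the light pad is below it at (302,163). I now measure the edge frame and the slide in the grip.

```bash
python3 - <<'E'
from h import *
s=env.observe();d=grab('wrist');im=d['image'].astype(int);M=R.from_rotvec(s['orientation']).as_matrix()
m=np.zeros((400,640),np.uint8);m[108:130,255:347]=im[108:130,255:347].min(-1)>90
r=cv2.minAreaRect(np.argwhere(m)[:,::-1].astype(np.float32));b=cv2.boxPoints(r);print(r)
B=onplane(d,b,.045);B=B[np.argsort(B[:,1])];print('edge corners',B.round(4).tolist())
f=B[:2][np.argsort(B[:2,0])];g=B[2:][np.argsort(B[2:,0])]
ax=(f[1]-f[0]+g[1]-g[0]);print('face mid',f.mean(0),'bar mid',B.mean(0),'len',np.linalg.norm(f[1]-f[0]),'yaw',np.degrees(np.arctan2(ax[1],ax[0])))
print('stage z',bydepth(d,[(240,150),(360,100),(260,200),(301,165),(240,90)])[:,2],'edge z',bydepth(d,[(285,119),(310,119)]))
# stage corner edges for yaw: black region top boundary
pb=onplane(d,[(197,57),(404,60),(387,244),(217,242)],.04);print('stage',pb.round(3).tolist())
# slide in hand
P=bydepth(d,[(300,215),(317,215),(335,215),(300,300),(317,300),(335,300),(317,263)]);Q=(P-s['eef_pos'])@M*1e3;print(Q.round(1).tolist())
zt=P[:,2].mean()
for z in(zt,):
  c=onplane(d,[(288,196),(345,195),(343,318),(292,318),(317,263)],z);print('slide',c.round(4).tolist(),((c-s['eef_pos'])@M*1e3).round(1).tolist(), s['eef_pos'])
E
```

```text
((300.9945983886719, 119.26988983154297), (68.14636993408203, 8.618276596069336), 1.1457626819610596)
edge corners [[0.5559, -0.1758, 0.045], [0.6213, -0.174, 0.045], [0.5562, -0.1679, 0.045], [0.6209, -0.1661, 0.045]]
face mid [ 0.58861122 -0.17489199  0.045     ] bar mid [ 0.58858548 -0.17094102  0.045     ] len 0.06537783172754492 yaw 1.52188937059857
stage z [0.04154869 0.03932741 0.04162791 0.0407336  0.04018223] edge z [[ 0.57338192 -0.17133296  0.04581869]
 [ 0.59714796 -0.17026186  0.04525485]]
stage [[0.492, -0.121, 0.04], [0.681, -0.115, 0.04], [0.689, -0.301, 0.04], [0.498, -0.308, 0.04]]
[[-28.1, -8.8, -9.1], [-28.1, -8.8, -0.2], [-27.8, -8.0, 9.2], [24.8, -8.8, -10.1], [24.5, -9.1, -0.2], [25.0, -8.4, 10.2], [-0.4, -10.0, -0.2]]
slide [[0.5906, -0.2036, 0.1856], [0.6196, -0.2017, 0.1856], [0.6242, -0.2781, 0.1856], [0.594, -0.2795, 0.1856], [0.6071, -0.2417, 0.1856]] [[-38.5, -8.8, -15.0], [-39.1, -8.8, 14.0], [37.4, -8.9, 15.2], [37.4, -8.9, -15.1], [0.3, -8.8, -0.2]] [ 0.60732808 -0.2413659   0.17670831]
```

```bash
python3 -m creep '[[[-22,0,-8,0,0,0,-1],[-22,0,-8,0,0,0,-1],[0,30,0,0,0,0,-1],[0,30,0,0,0,0,-1],[0,25,0,0,0,0,-1],[0,15,0,0,0,0,-1],[0,0,0,0,0,0,-1],[0,0,0,0,0,0,-1]]]'
python3 - <<'E'
from h import *
s=env.observe();grab('side','s2.png');d=grab('wrist','w3.png');print(s['eef_pos'],s['ft_force'])
a=cv2.imread('pics/s2.png')[220:370,240:440];cv2.imwrite('pics/s2c.png',cv2.resize(a,(800,600)))
E
```

```text
clock: 7.45
eef_pos: [0.5901, -0.1989, 0.0781]
orientation: [-1.23, 1.174, -1.177]
ft_force: [0.1, -0.5, -1.4]
width: 0.332
[ 0.5900888  -0.19891986  0.07809127] [ 0.12623043 -0.45441691 -1.43445235]
```

View pics/w3.png

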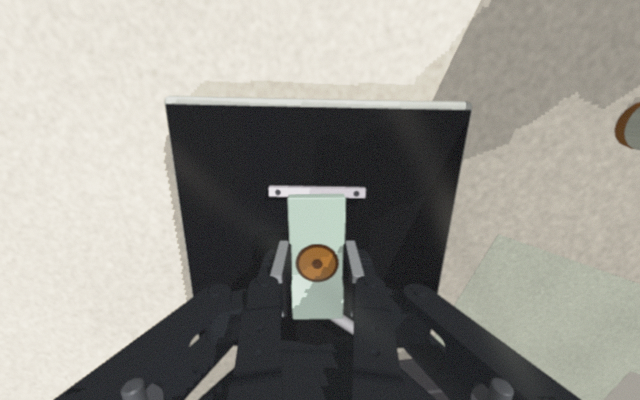

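View pics/s2c.png

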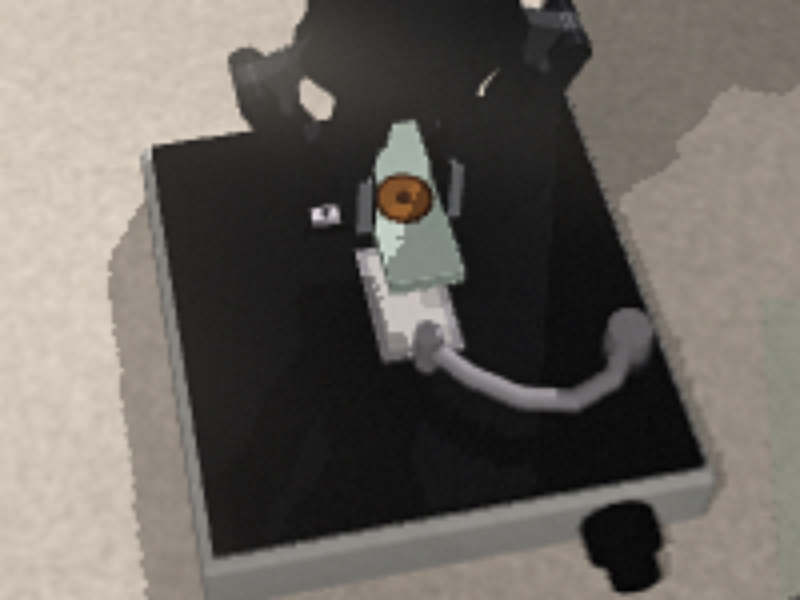

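The wrist view shows the slide centred sideways on the edge: both middles are near column 317, and the edge spans (268,191) to (366,192). In the side crop the slide's near end (425,280) is in front of the nose (427,345). I re-measure the edge from here before descending.

```bash
python3 - <<'E'
from h import *
s=env.observe();d=grab('wrist');im=d['image'].astype(int)
for u0,u1 in ((266,287),(347,368)):
    m=im[178:206,u0:u1].min(-1)>90; q=np.argwhere(m); 
    c=(u0+u1)/2; v=[ (np.argwhere(m[:,j]).min()+178,np.argwhere(m[:,j]).max()+178) for j in (8,12)]
    print(v, onplane(d,[(c,np.mean(v,0)[0]-.5)],.045), onplane(d,[(c,np.mean(v,0)[1]+.5)],.045), onplane(d,[(c,np.mean(v,0)[1]+.5)],.04))
b=bydepth(d,[(290,191),(340,192)]);print('edge depth',b)
c=onplane(d,[(288,196),(345,195),(343,318),(292,318)],.0781+.0088);print(c.round(4).tolist(),c.mean(0))
E
```

```text
[(np.int64(185), np.int64(196)), (np.int64(185), np.int64(196))] [[ 0.56174176 -0.16708833  0.045     ]] [[ 0.56173655 -0.17539718  0.045     ]] [[ 0.5610499  -0.17701351  0.04      ]]
[(np.int64(187), np.int64(198)), (np.int64(187), np.int64(198))] [[ 0.61523492 -0.1660708   0.045     ]] [[ 0.6159926  -0.17438734  0.045     ]] [[ 0.61684402 -0.17597503  0.04      ]]
edge depth [[ 0.57063448 -0.17137672  0.0442743 ]
 [ 0.60387009 -0.17014843  0.04575539]]
[[0.5733, -0.1613, 0.0869], [0.6023, -0.1595, 0.0869], [0.607, -0.2359, 0.0869], [0.5767, -0.2373, 0.0869]] [ 0.58983707 -0.19849977  0.0869    ]
```

```bash
python3 -m creep '[[[0,15,0,0,0,0,-1],[0,10,0,0,0,0,-1],[0,5,0,0,0,0,-1],[0,0,0,0,0,0,-1]]]'
python3 -m creep '[[[4,0,0,0,0,0,-1],[4,0,0,0,0,0,-1],[4,0,0,0,0,0,-1],[3,0,0,0,0,0,-1],[3,0,0,0,0,0,-1],[0,0,0,0,0,0,-1],[0,0,0,0,0,0,-1]]]'
python3 - <<'E'
from h import *
s=env.observe();d=grab('side','s3.png');grab('wrist','w4.png');print(s['eef_pos'],s['ft_force'])
a=cv2.imread('pics/s3.png')[240:340,270:420];b=cv2.imread('pics/w4.png')[140:340,200:440]
cv2.imwrite('pics/c4.png',np.hstack([cv2.resize(a,(400,300)),cv2.resize(b,(360,300))]))
E
```

```text
clock: 8.1
eef_pos: [0.5891, -0.1989, 0.0464]
orientation: [-1.231, 1.177, -1.175]
ft_force: [-0.3, -0.2, -0.4]
width: 0.326
clock: 8.98
eef_pos: [0.5899, -0.2167, 0.047]
orientation: [-1.23, 1.177, -1.175]
ft_force: [-2.2, 5.0, 0.1]
width: 0.326
[ 0.58987852 -0.2166581   0.04698119] [-2.2451821   4.96728473  0.09053653]
```

View pics/c4.png

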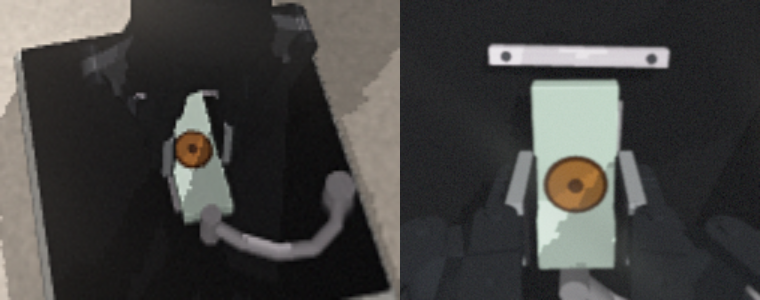

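The crop shows the slide's near end against the nose, its far end clear of the edge by a visible dark gap, and the force reads 5 N, as the spring should give. I lower it.

```bash
python3 -m creep '[[[0,3,0,0,0,0,-1],[0,2,0,0,0,0,-1],[0,1.5,0,0,0,0,-1],[0,0,0,0,0,0,-1]]]'
```

```text
clock: 9.57
eef_pos: [0.5906, -0.2167, 0.0408]
orientation: [-1.229, 1.175, -1.175]
ft_force: [-0.2, 5.3, 1.0]
width: 0.331
```

Barely touching. I lower another 0.7 mm and shift back 3 mm towards the edge.

```bash
python3 -m creep '[[[0,0.7,0,0,0,0,-1],[-2,0,0,0,0,0,-1],[-1,0,0,0,0,0,-1],[0,0,0,0,0,0,-1]]]'
```

```text
clock: 10.07
eef_pos: [0.5904, -0.2138, 0.04]
orientation: [-1.23, 1.175, -1.176]
ft_force: [3.3, 4.6, 1.2]
width: 0.33
```

```bash
python3 -m creep '[[[0,0,0,0,0,0,-0.2],[0,0,0,0,0,0,0.0],[0,0,0,0,0,0,0.06],[0,0,0,0,0,0,0.06],[0,0,0,0,0,0,0.06],[0,-20,0,0,0,0,0.06],[0,-40,0,0,0,0,0.06],[0,-50,0,0,0,0,0.06],[0,-40,0,0,0,0,0.06],[0,0,0,0,0,0,0.06]]]'
python3 - <<'E'
from h import *
s=env.observe();d=grab('wrist','w5.png');grab('side','s5.png');print(s['eef_pos'],s['ft_force'])
a=cv2.imread('pics/s5.png')[230:340,270:420];b=cv2.imread('pics/w5.png')[60:280,180:440]
cv2.imwrite('pics/c5.png',np.hstack([cv2.resize(a,(400,300)),cv2.resize(b,(360,300))]))
E
```

```text
clock: 11.32
eef_pos: [0.5916, -0.2145, 0.1931]
orientation: [-1.228, 1.171, -1.18]
ft_force: [-0.4, -1.0, -1.2]
width: 0.527
[ 0.59161928 -0.21454598  0.19310556] [-0.38388944 -0.98995877 -1.19605407]
```

View pics/c5.png

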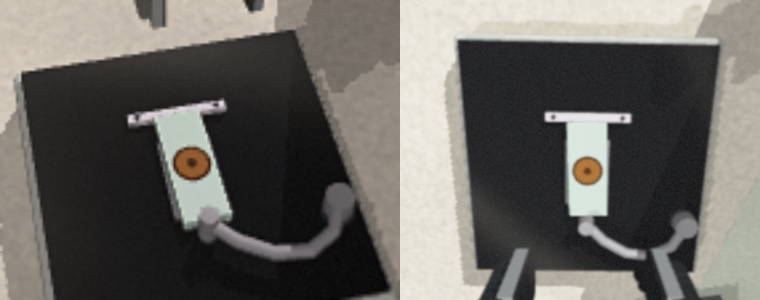

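The picture shows the slide against the edge (disc (588,170) in the right half), centred, with the nose on its other end. I check the numbers, then hand in.

```bash
python3 - <<'E'
from h import *
d=grab('wrist')
im=d['image'].astype(int);w=np.s_[165:205,290:340];q=np.argwhere(im[w][...,0]-im[w][...,2]>30)[:,::-1].mean(0)+[290,165]
c=onplane(d,[q],.048)[0];rel=c-[.5886,-.174,.04];a=np.radians(2)
print(q,'in edge frame mm',np.array([rel[0]*np.cos(a)+rel[1]*np.sin(a),-rel[0]*np.sin(a)+rel[1]*np.cos(a)])*1e3)
px=[(q[0]+i,q[1]+j) for j in (-26,-18,16,22) for i in(-8,0,8)]
print(bydepth(d,px)[:,2].reshape(4,3).round(4).tolist())
env.close_job()
E
```

```text
[316.94864048 186.64954683] in edge frame mm [ -0.05895393 -38.34767831]
[[0.0489, 0.0482, 0.0478], [0.0482, 0.0467, 0.05], [0.0498, 0.049, 0.0487], [0.0472, 0.0503, 0.0485]]
the job is handed in; nothing more can be done
```

I clipped the round-section slide onto the viewing stage and handed the job in at about 11.4 s of the 42 s allowed. I gripped it by its long sides and used its end to push the nose back. Once its other end was past the fixed edge, I lowered it flat, eased it towards the edge and let go.

Last checks, all taken before the hand-in, which gives no verdict:
- **Position:** the slide's centre is at about (-0.1, -38.3) mm in the frame of edge. The target is (0, -38).
- **Height:** the slide's top is 47 to 50 mm above the bench with no visible tilt. Lying flat it would be 48 mm; the spread looks like noise in the depth readings.
- **Contact:** the last picture shows the nose on one short end and the other end square against the edge. The gripper was about 15 cm clear.
- **Forces:** the spring pushed back with about 5 N, as expected. The highest force I saw was 22 N at the wrist, when the fingertips pressed on the bench as they closed on the slide.

I did not measure the arm's joint value or the slide's final angle directly. I inferred the first from the slide's position and judged the second from the picture. Nothing failed. The measurements of the edge face differed by about 2 mm, which is the calibration limit.

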